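# Set the three lid springs of a wax injector, screw by screw

### The arm

A 6-joint arm with a two-finger parallel gripper is mounted at the origin on a cart in front of the work surface, level with it; the furniture and walls round the work are solid. World frame = base frame: x ahead of the robot, y to its left, z up, the work surface at z = 0. Lengths are in m, angles in rad, forces in N, time in s.
With the tool pointing down it reaches from about 0.25 to 0.775 m from the base axis. Payload 4 kg.
Tool frame: the origin (TCP) lies at the very end of the fingers, on their centre line; the grasp point (between the pads) lies 19 mm behind it (tcp_to_grasp is the distance from the TCP to the grasp point, in m); z points along the fingers, y is the line along which they close (so a half turn about z gives the same grasp; the last joint's range is limited). The gripper opens to 94 mm and grips with 3 to 60 N. Pads are 16 mm wide; open, the fingers measure 119 mm over their backs; the gripper's body (75 mm by 177 mm) begins 78 mm behind the grasp point.
Start: joints at [1.184, 0.087, 1.371, -0, 1.684, -0.103], TCP at [0.154, 0.528, 0.206] pointing down, gripper open.
Joint ranges: [-3.1, 3.1], [-0.76, 2.03], [0.27, 2.55], [-1.08, 4.22], [0.17, 2.65], [-2.57, 2.57]. Speed limits (rad/s): [2.79, 2.79, 3.14, 3.14, 3.14, 3.14].

### API

Orientations are given as [roll, pitch, yaw] about the fixed x, y, z axes, in that order (R = Rz(yaw) Ry(pitch) Rx(roll)).
In Python, from bench import * gives the robot as it stands.
- The arm moves only by the shell command python3 -m creep, which reads ROWS from standard input. ROWS is a JSON list of rows, 1 to 20 of them, each an object with the fields aperture (the finger opening in m), d (a list: dx, dy, dz in m), turn (a turn about the tool's z in rad); a field left out counts as zero (the opening has to be given); each row shifts and turns the commanded pose from where the row before left it, along the tool's axes as they then stand; what a row does not reach is not made up. A row lasts 1/12 s, in which the tool goes at most 0.0417 m and 0.125 rad, less where a joint would pass 70% of its speed; a pose out of reach is approached as far as the arm can. The fingers move at their own pace and stop on an object; the grip force is fixed at half the most. Time passes only in rows, so rows that do not move let the fingers close. It prints the time, the measured TCP pose, the force, the opening and the grip force at its end. Input that does not fit is refused with a message, and nothing moves.
- get_obs(): the state, without advancing time (a new reading comes with each control period).
- snapshot(name): name is "scene" or "top"; returns a dict with "color" (400x640x3 uint8, blue, green, red), "fx", "fy", "cx", "cy" (pixels), "extrinsics" (4x4, takes a point from world to camera coordinates). Camera axes: x right, y down, z forward; pixel columns grow to the right and rows downward; lengths in m; the calibration is good to about 2 mm. A picture is of the moment at which its call begins. There is no depth.
- close_job(): hands the job in; it is judged then, once.
The state is a dict: "time": time; "joint_positions": joint angles; "qvel": joint speeds; "joint_torque": joint torques, N m; "tool_pos": TCP position; "ee_rot": TCP orientation; "wrist_force": force on the tool from outside, world axes, zero at the start; "wrist_torque": the same for the moment, N m; "width": finger opening in m; "finger_force": force on a finger pad.
Only numpy, scipy, OpenCV 4.12 (cv2) and the standard library are available. Lean on these libraries where they do the work, as an engineer would, in place of code of your own. Each camera call takes 0.05 s, during which the arm holds its last target. There are 200 camera calls.

### The job

Take the T-key from its post and set the three lid screws of the wax injector, starting with the one nearest the post and going round clockwise (seen from above): turn each screw clockwise just until you feel its spring washer go solid, without forcing it, then back it off one quarter turn, so that the three springs hold the lid alike. Put the key back on its post, fully home, and leave the other things on the bench where they are.

Things in the scene. Friction and masses are not known exactly. Their poses are not given: they have to be found in the camera images.
- wax_pot: wax injector, fixed to the bench: a grey heater base 170x170x36 mm (thermostat knob, switch and, above them, the brass nozzle on its front, the -x side) with a round aluminium pot on it. Origin: centre of the underside, on the bench; z up. The key post stands on its front right corner (-x, -y).
- key_post (a point): top centre of the key post: a fixed steel post that ends 102 mm above the bench in a square drive exactly like the screw heads, its sides parallel to the base's sides. The key stands on it at the start.
- lid: the pot's round aluminium lid, 156 mm across, fixed. Origin: centre of its underside, 75 mm above the bench. Three ribs run like spokes to the three screws, 64 mm from the centre and 120 degrees apart; in the middle a pressure gauge, its highest point 113 mm above the bench. How far the lid is turned on the pot varies.
- key: loose T-handled steel key, about 110 g, 77 mm high. Origin: centre of its lower end; z up the shank, x along the handle bar. Lower end: socket 23 mm across with a square hole 15.6 mm wide (sides parallel to x and y), 11 mm deep; seated, the origin is 11 mm below the drive's top. It has about 7 degrees of play either way on a drive: go to the middle of this play before lifting it off.
- key_handle (a point): middle of the key's handle, 68 mm above the key's origin: a flat bar 56 mm long (key x), 12 mm thick (key y), 18 mm high.
- screw_1: lid screw, first: the one nearest the key post. Square steel head 14 mm wide (sides along x and y), tapering to 8 mm in its upper 4 mm, 13 mm high, on a round collar 20 mm wide, 3 mm thick. Origin: centre of the collar's underside; z up. Clockwise from above tightens it and sinks it 8 mm a turn; it stays where it is left.
- screw_1_top (a point): top centre of screw_1's square head, 16 mm above the screw's origin, about 108 mm above the bench at the start
- washer_1: spring washer under screw_1's collar, 23 mm across. The screw turns against about 0.08 N m; clockwise, after 3 to 63 degrees (differs from screw to screw, cannot be seen), the washer is flat and the screw is solid: it only springs on, 0.02 N m more a degree, and 0.5 N m is forcing it. Flat, the washer carries about 25 N; one quarter turn back, about 13 N.
- screw_2: lid screw, second: next after screw_1 going clockwise seen from above. Same as screw_1.
- screw_2_top (a point): top centre of screw_2's square head, 16 mm above the screw's origin, about 108 mm above the bench at the start
- washer_2: spring washer under screw_2's collar, 23 mm across. Same as washer_1, but flat after another angle.
- screw_3: lid screw, third and last: next after screw_2 going clockwise. Same as screw_1.
- screw_3_top (a point): top centre of screw_3's square head, 16 mm above the screw's origin, about 108 mm above the bench at the start
- washer_3: spring washer under screw_3's collar, 23 mm across. Same as washer_1, but flat after another angle.
- polish_pot: bystander: small round pot of polishing paste, 41 mm across, 30 mm high, left of the injector; leave it where it is
- pliers_flat: bystander: flat-nose pliers lying right of the injector, 146 mm long; leave it where it is
- marker: bystander: pen lying behind the injector, 132 mm long; leave it where it is
- eraser_block: bystander: small abrasive rubber block, 20x45x14 mm, left of the injector; leave it where it is
- solder_tin: bystander: flat round tin, 63 mm across, 19 mm high, behind the injector on the right; leave it where it is
Things that resemble listed ones, but are neither listed nor needed, are in the scene too. Leave any red or yellow look-alike of the key alone.

How it is judged:
On the way, in this order (a step that is already met when the one before it is completed fails the run):
1. screw 1 is a quarter turn back from solid (contact force between screw_1 and washer_1 between 10.5 and 15.4 N), for 0.2 s.
2. screw 2 is a quarter turn back from solid (contact force between screw_2 and washer_2 between 10.5 and 15.4 N), for 0.2 s.
3. screw 3 is a quarter turn back from solid (contact force between screw_3 and washer_3 between 10.5 and 15.4 N), for 0.2 s.
At the end, for the whole second after the job is handed in: Each of the three screws presses on its spring washer with 10.5 to 15.4 N, as it does one quarter turn back from solid (give or take about 18 degrees), and the key stands upright and at rest on its post, fully home (within 4 mm sideways and 2.5 mm of full depth) (all of step 1 and all of step 2 and all of step 3 and horizontal distance between key and key_post below 0.004 m and z of key in the frame of key_post below -0.0085 m and angle between key's own z axis and vertical below 0.08 rad and linear speed of key below 0.02 m/s); the robot touches nothing.
It fails at once if the key is forced or leaned on: more than 140 N of contact between it and a screw, the lid or its post (as when a solid screw is turned on) (contact force between key and screw_1 above 140 N or contact force between key and screw_2 above 140 N or contact force between key and screw_3 above 140 N or contact force between key and lid above 140 N or contact force between key and wax_pot above 140 N).
It fails at once if a bystander is moved by more than 20 mm (distance of any of polish_pot, pliers_flat, marker, eraser_block, solder_tin from where it was at the start of the episode above 0.02 m).
It also fails if it takes over 72 s, if anything falls off the work surface, if the arm or the gripper's body presses on something with over 40 N, if the wrist force passes 120 N, or if a joint passes its speed limit or range.

## Working session

There is one attempt and no reset: what is moved stays moved. The work goes in short steps, Python scripts to look and compute and a shell command to move; the robot and the scene stay as the last step left them, time stands still between calls to the robot, and variables do not carry over. Pictures are saved under pics/ and viewed, at most 10 in all, crops included, and the job is handed in when it is done.

```bash
ls; mkdir -p pics
python3 - <<'E'
from bench import *
import cv2,numpy as np
for n in("scene","top"):
    s=snapshot(n); cv2.imwrite(f"pics/{n}0.png",s["color"]); print(n,s["fx"],s["fy"],s["cx"],s["cy"]); print(np.round(s["extrinsics"],4))
    np.savez(f"{n}0.npz",**s)
o=get_obs(); print(o)
E
```

```text
pics
scene 482.78976023593907 482.78976023593907 322.48091537282255 200.1852825652077
[[-0.8904 -0.4551  0.0073  0.3764]
 [-0.2997  0.5742 -0.7618  0.4424]
 [ 0.3426 -0.6805 -0.6477  0.616 ]
 [ 0.      0.      0.      1.    ]]
top 372.1576426315073 372.1576426315073 315.6921181638038 197.34692319940345
[[-0.0555 -0.9984 -0.006  -0.2701]
 [-0.9768  0.0556 -0.2068  0.5957]
 [ 0.2068 -0.0056 -0.9784  0.9674]
 [ 0.      0.      0.      1.    ]]
{'time': 0.1, 'joint_positions': array([ 1.18392849e+00,  8.78928279e-02,  1.37206144e+00, -1.59791706e-05,
        1.68360833e+00, -1.03116504e-01]), 'qvel': array([ 0.00023161, -0.00279494, -0.00076231, -0.00085915,  0.00235808,
        0.00140216]), 'joint_torque': array([ 2.34122839e-03, -3.41251910e+01, -3.03301764e+01,  7.19640311e-02,
        3.04553902e-02, -1.19968663e-04]), 'tool_pos': array([0.15381246, 0.52755082, 0.20443596]), 'ee_rot': array([-3.13963154e+00, -1.86976635e-04,  2.85783935e+00]), 'wrist_force': array([-1.42420811, -0.30737026,  0.38331969]), 'wrist_torque': array([-0.01471631,  0.02549899, -0.02365394]), 'finger_force': 0.0, 'width': 0.09390817244159501}
```

View pics/scene0.png

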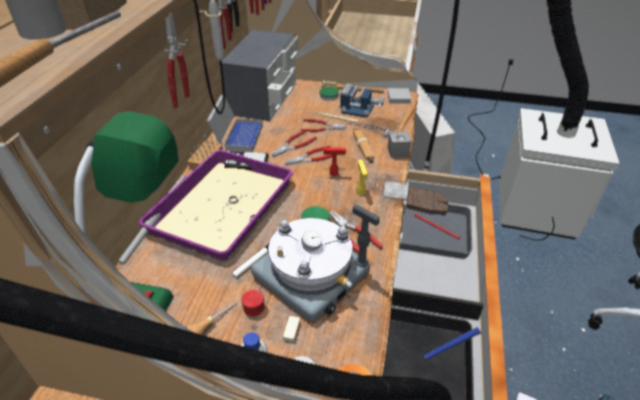

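View pics/top0.png

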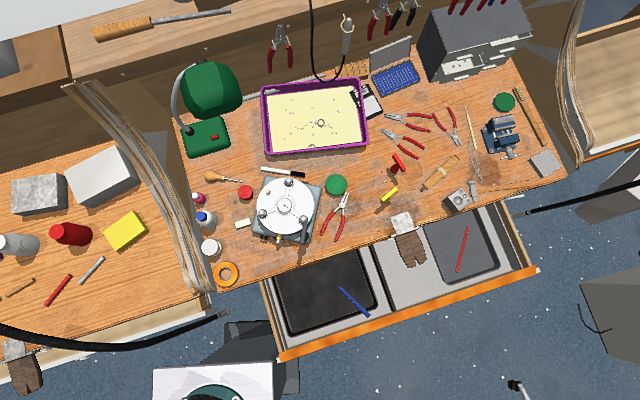

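```bash
python3 - <<'E'
import cv2
a=cv2.imread("pics/top0.png")[165:255,235:335]; b=cv2.imread("pics/scene0.png")[200:320,245:385]
a=cv2.resize(a,None,fx=6,fy=6,interpolation=cv2.INTER_CUBIC); b=cv2.resize(b,None,fx=5,fy=5,interpolation=cv2.INTER_CUBIC)
cv2.imwrite("pics/top0c.png",a);cv2.imwrite("pics/scene0c.png",b)
E
cat > h.py <<'E'
import numpy as np,cv2
def load(n): return dict(np.load(n+"0.npz"))
def ray(s,u,v):
    R=s["extrinsics"][:3,:3];t=s["extrinsics"][:3,3]
    d=R.T@np.array([(u-s["cx"])/s["fx"],(v-s["cy"])/s["fy"],1]); return -R.T@t,d/np.linalg.norm(d)
def plane(s,u,v,z):
    c,d=ray(s,u,v); return c+d*(z-c[2])/d[2]
def tri(p,q,A=None,B=None):
    c1,d1=ray(A or load("top"),*p);c2,d2=ray(B or load("scene"),*q)
    k=np.linalg.lstsq(np.c_[d1,-d2],c2-c1,rcond=None)[0]; a=c1+k[0]*d1;b=c2+k[1]*d2
    return (a+b)/2,np.linalg.norm(a-b)
def proj(s,p):
    q=s["extrinsics"][:3,:3]@np.asarray(p)+s["extrinsics"][:3,3]; return q[0]/q[2]*s["fx"]+s["cx"],q[1]/q[2]*s["fy"]+s["cy"]
E
```

```text
(no output)
```

View pics/top0c.png

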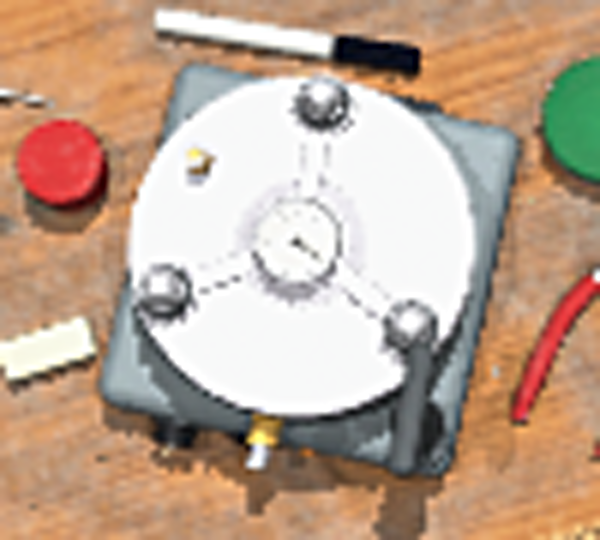

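View pics/scene0c.png

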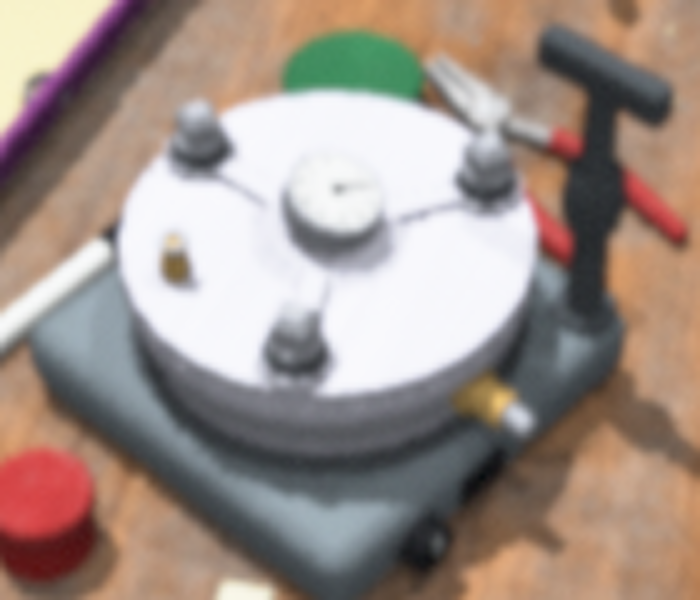

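Top crop: the key bar runs from (420,345) to (403,465), and the screws are at (412,320) = S1, (168,285) = S2 and (325,98) = S3. Scene crop: the bar runs (545,40)–(665,105), and the screw tops are at (487,145), (300,312) and (197,108). Next I triangulate these points and fit the lid.

Run:
```python
from h import *
T,S=load("top"),load("scene")
t=lambda u,v:(235+(u+.5)/6-.5,165+(v+.5)/6-.5); s=lambda u,v:(245+(u+.5)/5-.5,200+(v+.5)/5-.5)
P={"s1":((410,315),(487,145)),"s2":((166,282),(300,312)),"s3":((324,95),(197,108)),"gauge":((297,240),(337,190)),"barA":((420,340),(555,40)),"barB":((403,466),(655,92)),"bar":((411,403),(605,66))}
for k,(a,b) in P.items(): print(k,*[np.round(x,4) for x in tri(t(*a),s(*b))])
# lid ellipse in each view
for n,I,box in(("top",T,(250,170,320,240)),("scene",S,(265,212,355,292))):
    im=I["color"];x0,y0,x1,y1=box;sub=im[y0:y1,x0:x1];hsv=cv2.cvtColor(sub,cv2.COLOR_BGR2HSV)
    m=((hsv[...,2]>195)&(hsv[...,1]<45)).astype(np.uint8)
    m=cv2.morphologyEx(m,cv2.MORPH_OPEN,np.ones((3,3),np.uint8))
    c=max(cv2.findContours(m,0,1)[0],key=cv2.contourArea); e=cv2.fitEllipse(cv2.convexHull(c))
    u,v=e[0][0]+x0,e[0][1]+y0; print(n,"lid",u,v,e[1],[np.round(plane(I,u,v,z)[:2],4) for z in(.08,.085)])
    # diameter on the plane z=.083
    h=np.array([plane(I,q[0][0]+x0,q[0][1]+y0,.083)[:2] for q in cv2.convexHull(c)],np.float32); print(cv2.minEnclosingCircle(h))
# base corners (top), z=.036
for c in((187,66),(520,135),(437,470),(103,395)): print(np.round(plane(T,*t(*c),.036),4))
for c in((30,350),(330,600),(620,335)): print("sc",np.round(plane(S,*s(*c),.036),4))
```

```text
s1 [ 0.5191 -0.2667  0.1055] 0.0008
s2 [ 0.5404 -0.1606  0.1054] 0.0005
s3 [ 0.6222 -0.2325  0.1073] 0.0044
gauge [ 0.556  -0.2185  0.1068] 0.0015
barA [ 0.4983 -0.2724  0.1625] 0.0033
barB [ 0.4512 -0.2621  0.1641] 0.0048
bar [ 0.4745 -0.267   0.1634] 0.0006
top lid 284.72514724731445 205.32368850708008 (56.140228271484375, 57.5877685546875) [array([ 0.5584, -0.2182]), array([ 0.5574, -0.2186])]
((0.5592876672744751, -0.2186223417520523), 0.07821036130189896)
scene lid 309.78469467163086 248.12421417236328 (60.648681640625, 83.31365203857422) [array([ 0.5603, -0.2157]), array([ 0.5579, -0.2115])]
((0.5615783333778381, -0.2180269956588745), 0.07905181497335434)
[ 0.6569 -0.1636  0.036 ]
[ 0.6139 -0.3207  0.036 ]
[ 0.4577 -0.2733  0.036 ]
[ 0.5011 -0.1202  0.036 ]
sc [ 0.654  -0.1511  0.036 ]
sc [ 0.4988 -0.1032  0.036 ]
sc [ 0.4573 -0.2618  0.036 ]
```

Run:
```python
from h import *
T,S=load("top"),load("scene")
for p in((0,0,0),(0,0,.4),(.154,.528,.2),(.154,.528,.35),(.3,0,0),(.3,0,.3),(.4,.1,0),(.35,.127,.2)): print(p,np.round(proj(T,p)),np.round(proj(S,p)))
for uv in((180,140),(175,185),(205,290),(195,255),(185,225)): print(uv,[np.round(plane(T,*uv,z),3) for z in(0,.3)])
a=T["color"][60:340,0:300]; cv2.imwrite("pics/wall.png",cv2.resize(a,(750,600*1000//857*600//700 if 0 else 600)))
```

```text
(0, 0, 0) [212. 426.] [617. 547.]
(0, 0, 0.4) [140. 529.] [835. 386.]
(0.154, 0.528, 0.2) [-59. 399.] [ 324. 1668.]
(0.154, 0.528, 0.35) [-144.  426.] [ 331. 2725.]
(0.3, 0, 0) [212. 307.] [396. 437.]
(0.3, 0, 0.3) [170. 319.] [425. 314.]
(0.4, 0.1, 0) [177. 272.] [305. 468.]
(0.35, 0.127, 0.2) [131. 294.] [330. 440.]
(180, 140) [array([0.794, 0.098, 0.   ]), array([ 0.674, -0.013,  0.3  ])]
(175, 185) [array([0.654, 0.11 , 0.   ]), array([ 0.573, -0.004,  0.3  ])]
(205, 290) [array([0.346, 0.02 , 0.   ]), array([ 0.352, -0.069,  0.3  ])]
(195, 255) [array([0.445, 0.049, 0.   ]), array([ 0.423, -0.048,  0.3  ])]
(185, 225) [array([0.532, 0.079, 0.   ]), array([ 0.486, -0.027,  0.3  ])]
```

View pics/wall.png

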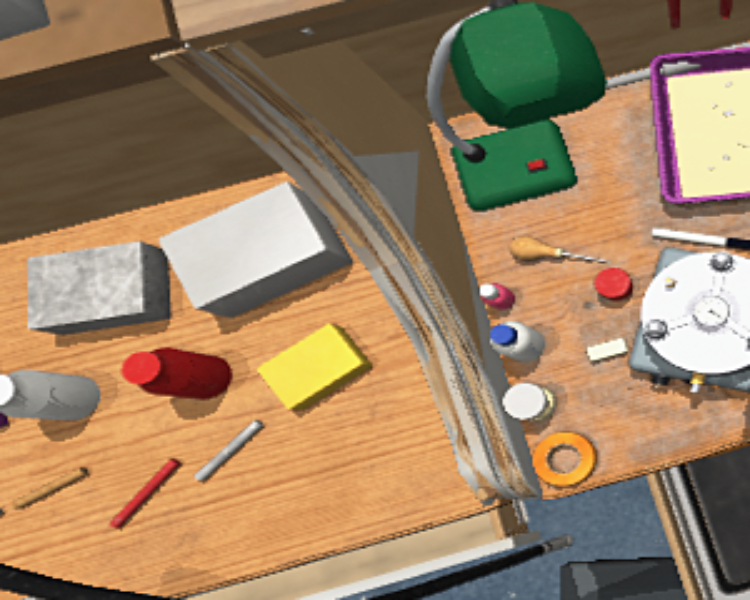

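Run:
```python
from h import *
print(tri((226,315),(447,390)))
T,S=load("top"),load("scene")
# epipolar: scene hose point (220,335) -> where it lies on top for ranges
for q in((0,300),(220,335),(440,385)):
    c,d=ray(S,*q); print(q,[(np.round(c+k*d,2).tolist(),np.round(proj(T,c+k*d)).tolist()) for k in(.1,.2,.3,.4,.5,.6,.7)])
```

```text
(array([ 0.2678909 , -0.05845034,  0.07757664]), np.float64(0.029417010589990224))
(0, 300) [([0.33, 0.32, 0.67], [-277.0, 348.0]), ([0.4, 0.29, 0.6], [-160.0, 276.0]), ([0.47, 0.27, 0.53], [-78.0, 224.0]), ([0.54, 0.25, 0.47], [-17.0, 187.0]), ([0.62, 0.23, 0.4], [30.0, 157.0]), ([0.69, 0.21, 0.33], [68.0, 134.0]), ([0.76, 0.19, 0.27], [99.0, 115.0])]
(220, 335) [([0.3, 0.3, 0.65], [-245.0, 374.0]), ([0.34, 0.26, 0.57], [-111.0, 321.0]), ([0.38, 0.22, 0.49], [-20.0, 284.0]), ([0.43, 0.18, 0.41], [47.0, 257.0]), ([0.47, 0.14, 0.33], [98.0, 237.0]), ([0.51, 0.1, 0.25], [138.0, 221.0]), ([0.55, 0.06, 0.16], [171.0, 208.0])]
(440, 385) [([0.26, 0.28, 0.65], [-237.0, 415.0]), ([0.26, 0.23, 0.56], [-97.0, 387.0]), ([0.26, 0.18, 0.48], [1.0, 368.0]), ([0.26, 0.13, 0.39], [73.0, 353.0]), ([0.26, 0.08, 0.31], [129.0, 342.0]), ([0.26, 0.02, 0.22], [172.0, 334.0]), ([0.26, -0.03, 0.14], [208.0, 326.0])]
```

```bash
cat >> h.py <<'E'
def go(*w,yaw=None):
    from bench import get_obs
    o=get_obs(); y=o["ee_rot"][2]; d=np.array(w)-o["tool_pos"]
    print("yaw",round(y,4),"pos",np.round(o["tool_pos"],4),"d_tool",np.round([d[0]*np.cos(y)+d[1]*np.sin(y),d[0]*np.sin(y)-d[1]*np.cos(y),-d[2]],4),"F",np.round(o["wrist_force"],1),"Tz",np.round(o["wrist_torque"],3),"j6",round(o["joint_positions"][5],3),"t",o["time"])
E
echo '[{"aperture": 0.094, "d": [-0.0188, -0.0332, 0]}, {"aperture": 0.094, "d": [-0.0188, -0.0332, 0]}, {"aperture": 0.094, "d": [-0.0188, -0.0332, 0]}, {"aperture": 0.094, "d": [-0.0188, -0.0332, 0]}, {"aperture": 0.094, "d": [-0.0188, -0.0332, 0]}, {"aperture": 0.094, "d": [-0.0188, -0.0332, 0]}, {"aperture": 0.094, "d": [-0.0188, -0.0332, 0]}, {"aperture": 0.094, "d": [-0.0188, -0.0332, 0]}, {"aperture": 0.094, "d": [-0.0188, -0.0332, 0]}, {"aperture": 0.094, "d": [-0.0188, -0.0332, 0]}, {"aperture": 0.094, "d": [-0.0188, -0.0332, 0]}, {"aperture": 0.094}]' | python3 -m creep
python3 -c "
from h import *;go(.262,-.08,.21)"
```

```text
time: 1.1
tool_pos: [0.2518, 0.1131, 0.2052]
ee_rot: [-3.139, 0.002, 2.841]
wrist_force: [0.6, 0.3, 0.4]
width: 0.0944
finger_force: 0.0
yaw 2.8413 pos [0.2518 0.1131 0.2052] d_tool [-0.0668 -0.1815 -0.0048] F [0.6 0.3 0.4] Tz [0.027 0.062 0.004] j6 -1.051 t 1.1
```

```bash
echo '[{"aperture": 0.094, "d": [-0.011, -0.030, 0]}, {"aperture": 0.094, "d": [-0.011, -0.030, 0]}, {"aperture": 0.094, "d": [-0.011, -0.030, 0]}, {"aperture": 0.094, "d": [-0.011, -0.030, 0]}, {"aperture": 0.094, "d": [-0.011, -0.030, 0]}, {"aperture": 0.094, "d": [-0.011, -0.030, 0]}, {"aperture": 0.094}]' | python3 -m creep
python3 -c "
from h import *;go(.4745,-.267,.235)"
```

```text
time: 1.68
tool_pos: [0.2629, -0.0759, 0.2048]
ee_rot: [-3.14, -0.001, 2.848]
wrist_force: [-0.6, 0.6, 0.1]
width: 0.0938
finger_force: 0.0
yaw 2.8477 pos [ 0.2629 -0.0759  0.2048] d_tool [-0.2579 -0.1216 -0.0302] F [-0.6  0.6  0.1] Tz [ 0.012 -0.026 -0.062] j6 -1.764 t 1.6833
```

```bash
echo '[{"aperture": 0.094, "d": [-0.0322, -0.0152, -0.0038], "turn": -0.006}, {"aperture": 0.094, "d": [-0.0322, -0.0152, -0.0038], "turn": -0.006}, {"aperture": 0.094, "d": [-0.0322, -0.0152, -0.0038], "turn": -0.006}, {"aperture": 0.094, "d": [-0.0322, -0.0152, -0.0038], "turn": -0.006}, {"aperture": 0.094, "d": [-0.0322, -0.0152, -0.0038], "turn": -0.006}, {"aperture": 0.094, "d": [-0.0322, -0.0152, -0.0038]}, {"aperture": 0.094, "d": [-0.0322, -0.0152, -0.0038]}, {"aperture": 0.094, "d": [-0.0322, -0.0152, -0.0038]}, {"aperture": 0.094}, {"aperture": 0.094}]' | python3 -m creep
python3 - <<'E'
from h import *;from bench import *
go(.4745,-.267,.141)
p=get_obs()["tool_pos"]
A=snapshot("top");B=snapshot("scene")
print(proj(A,p),proj(B,p))
a=cv2.resize(A["color"][140:300,220:380],(400,400),interpolation=3);b=cv2.resize(B["color"][130:290,280:440],(400,400),interpolation=3)
cv2.imwrite("pics/m1.png",np.hstack([a,b]))
E
```

```text
time: 2.52
tool_pos: [0.4813, -0.2553, 0.2335]
ee_rot: [3.139, -0.004, 2.889]
wrist_force: [-0.0, 0.5, 0.2]
width: 0.094
finger_force: 0.0
yaw 2.8892 pos [ 0.4813 -0.2553  0.2335] d_tool [ 0.0037 -0.013   0.0925] F [-0.   0.5  0.2] Tz [ 0.028 -0.009  0.004] j6 -1.911 t 2.5167
(np.float64(296.5261964870595), np.float64(225.27304124096423)) (np.float64(361.9483571601075), np.float64(184.33790341910478))
```

View pics/m1.png

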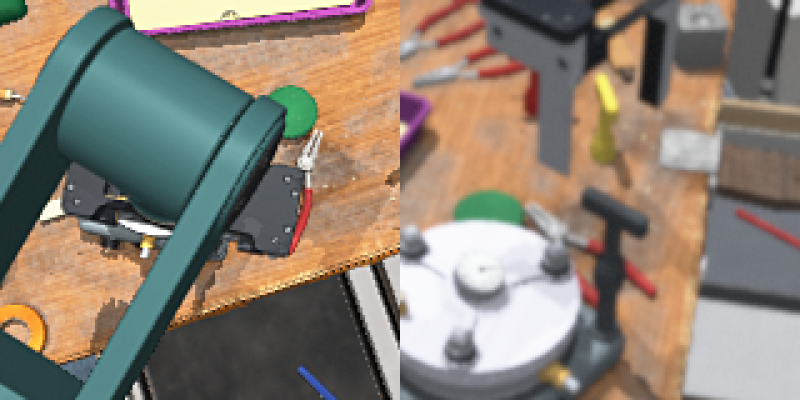

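```bash
echo '[{"aperture": 0.094, "d": [0.0037, -0.013, 0]}, {"aperture": 0.094, "d": [0, 0, 0.0308]}, {"aperture": 0.094, "d": [0, 0, 0.0308]}, {"aperture": 0.094, "d": [0, 0, 0.0308]}, {"aperture": 0.094}, {"aperture": 0.094}]' | python3 -m creep
python3 - <<'E'
from h import *;from bench import *
go(.4745,-.267,.140)
B=snapshot("scene")
cv2.imwrite("pics/m2.png",cv2.resize(B["color"][170:300,290:420],(520,520),interpolation=3))
E
```

```text
time: 3.12
tool_pos: [0.4713, -0.2673, 0.1428]
ee_rot: [3.141, -0.003, 2.888]
wrist_force: [-0.1, -1.0, 0.8]
width: 0.0939
finger_force: 0.0
yaw 2.8876 pos [ 0.4713 -0.2673  0.1428] d_tool [-0.003   0.0011  0.0028] F [-0.1 -1.   0.8] Tz [-0.06   0.    -0.008] j6 -1.937 t 3.1167
```

View pics/m2.png

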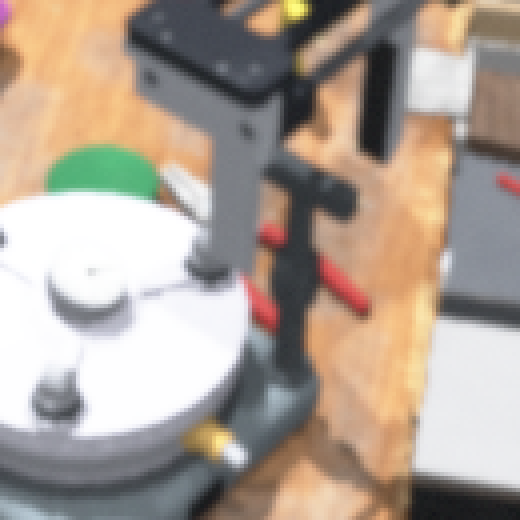

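```bash
echo '[{"aperture": 0.03, "d": [-0.003, 0.001, 0.0025]}, {"aperture": 0}, {"aperture": 0}, {"aperture": 0}, {"aperture": 0}, {"aperture": 0}, {"aperture": 0}, {"aperture": 0}]' | python3 -m creep
python3 -c "
from h import *;go(.4745,-.267,.140)"
```

```text
time: 3.83
tool_pos: [0.4763, -0.268, 0.1409]
ee_rot: [3.141, -0.0, 2.888]
wrist_force: [-0.7, -0.0, 0.4]
width: 0.0443
finger_force: 0.0
yaw 2.8878 pos [ 0.4763 -0.268   0.1409] d_tool [0.002  0.0005 0.0009] F [-0.7 -0.   0.4] Tz [-0.027 -0.012  0.049] j6 -1.933 t 3.8333
```

```bash
echo '[{"aperture": 0}, {"aperture": 0}, {"aperture": 0}, {"aperture": 0}, {"aperture": 0}, {"aperture": 0}, {"aperture": 0}, {"aperture": 0}]' | python3 -m creep
python3 -c "
from h import *;go(.4745,-.267,.140)"
```

```text
time: 4.5
tool_pos: [0.4763, -0.268, 0.1409]
ee_rot: [3.141, -0.0, 2.888]
wrist_force: [0.7, 0.7, -0.7]
width: 0.0119
finger_force: 30.0
yaw 2.8878 pos [ 0.4763 -0.268   0.1409] d_tool [0.002  0.0005 0.0009] F [ 0.7  0.7 -0.7] Tz [-0.036  0.043 -0.032] j6 -1.933 t 4.5
```

```bash
echo '[{"aperture": 0, "d": [0, 0, -0.005]}, {"aperture": 0, "d": [0, 0, -0.01]}, {"aperture": 0, "d": [0, 0, -0.02]}, {"aperture": 0}]' | python3 -m creep
python3 -c "
from h import *;go(.5198,-.268,.165)"
echo '[{"aperture": 0, "d": [-0.021, 0.0055, 0]}, {"aperture": 0, "d": [-0.021, 0.0055, 0]}, {"aperture": 0, "d": [0, 0, 0.005]}, {"aperture": 0, "d": [0, 0, 0.005]}, {"aperture": 0}, {"aperture": 0}]' | python3 -m creep
python3 - <<'E'
from h import *;from bench import *
go(.5198,-.268,.158)
B=snapshot("scene")
cv2.imwrite("pics/m3.png",cv2.resize(B["color"][190:290,280:400],(720,600),interpolation=3))
E
```

```text
time: 4.83
tool_pos: [0.478, -0.2692, 0.1807]
ee_rot: [-3.139, 0.007, 2.888]
wrist_force: [0.6, 0.5, 0.4]
width: 0.0118
finger_force: 30.0
yaw 2.8878 pos [ 0.478  -0.2692  0.1807] d_tool [-0.0401  0.0117  0.0157] F [0.6 0.5 0.4] Tz [ 0.016 -0.023 -0.001] j6 -1.933 t 4.8333
time: 5.33
tool_pos: [0.5186, -0.2677, 0.165]
ee_rot: [3.141, -0.002, 2.887]
wrist_force: [0.6, 0.2, -1.8]
width: 0.0116
finger_force: 30.0
yaw 2.8874 pos [ 0.5186 -0.2677  0.165 ] d_tool [-0.0012  0.      0.007 ] F [ 0.6  0.2 -1.8] Tz [-0.006  0.047 -0.023] j6 -1.89 t 5.3333
```

View pics/m3.png

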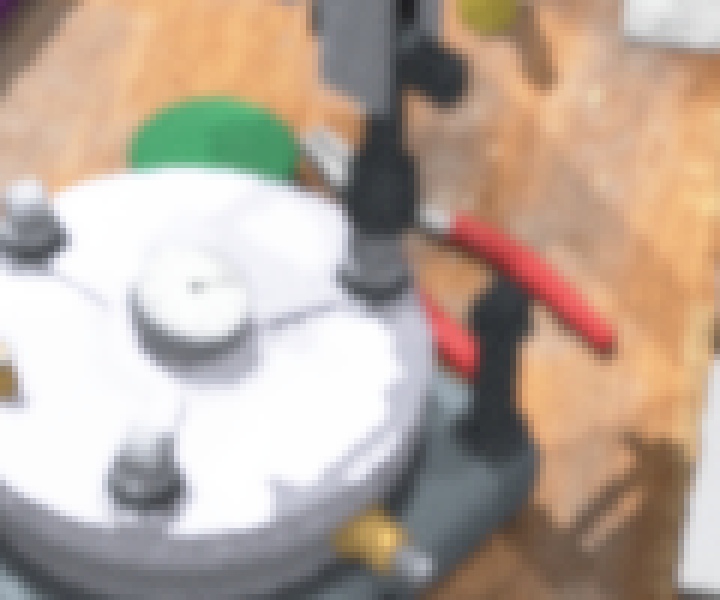

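The picture shows the key's socket centre near (383,222), with screw 1's collar centre at (374,283) below it. The key is about 2 mm too far right, so I shift it left and then lower it gently.

```bash
echo '[{"aperture": 0, "d": [-0.0015, 0.0013, 0.004]}, {"aperture": 0, "d": [0, 0, 0.004]}, {"aperture": 0}, {"aperture": 0}]' | python3 -m creep
python3 -c "
from h import *;go(.5204,-.2668,.153)"
echo '[{"aperture": 0, "d": [0, 0, 0.001]}, {"aperture": 0, "d": [0, 0, 0.001]}, {"aperture": 0, "d": [0, 0, 0.0005]}, {"aperture": 0}, {"aperture": 0}]' | python3 -m creep
python3 -c "
from h import *;go(.5204,-.2668,.153)"
```

```text
time: 5.72
tool_pos: [0.5211, -0.2669, 0.1575]
ee_rot: [3.141, -0.001, 2.888]
wrist_force: [0.5, -0.3, -1.2]
width: 0.012
finger_force: 30.0
yaw 2.8876 pos [ 0.5211 -0.2669  0.1575] d_tool [ 0.0007 -0.      0.0045] F [ 0.5 -0.3 -1.2] Tz [-0.003 -0.005 -0.022] j6 -1.887 t 5.7167
time: 6.13
tool_pos: [0.5215, -0.2671, 0.156]
ee_rot: [-3.141, 0.0, 2.888]
wrist_force: [-1.3, 0.4, 1.6]
width: 0.0115
finger_force: 30.0
yaw 2.8878 pos [ 0.5215 -0.2671  0.156 ] d_tool [0.0011 0.0001 0.003 ] F [-1.3  0.4  1.6] Tz [ 0.087  0.292 -0.032] j6 -1.887 t 6.1333
```

```bash
echo '[{"aperture": 0, "d": [0.001, -0.0003, 0]}, {"aperture": 0, "d": [0, 0, 0.0005]}, {"aperture": 0, "d": [0, 0, 0.0005]}, {"aperture": 0}]' | python3 -m creep
python3 -c "
from h import *;go(.5204,-.2668,.153)"
echo '[{"aperture": 0, "d": [0, 0, 0.0005], "turn": 0.03}, {"aperture": 0, "d": [0, 0, 0.0005], "turn": 0.03}, {"aperture": 0, "turn": 0.03}, {"aperture": 0, "turn": 0.03}, {"aperture": 0, "turn": 0.03}, {"aperture": 0}]' | python3 -m creep
python3 -c "
from h import *;go(.5204,-.2668,.153)"
```

```text
time: 6.47
tool_pos: [0.5205, -0.2672, 0.155]
ee_rot: [-3.141, 0.001, 2.888]
wrist_force: [-0.9, 0.3, 3.6]
width: 0.0118
finger_force: 30.0
yaw 2.8877 pos [ 0.5205 -0.2672  0.155 ] d_tool [0.0002 0.0004 0.002 ] F [-0.9  0.3  3.6] Tz [ 0.012  0.299 -0.001] j6 -1.888 t 6.4667
time: 6.97
tool_pos: [0.5201, -0.2674, 0.1533]
ee_rot: [-3.141, -0.001, 2.737]
wrist_force: [-2.9, -1.0, 1.3]
width: 0.0118
finger_force: 30.0
yaw 2.737 pos [ 0.5201 -0.2674  0.1533] d_tool [-0.0001  0.0007  0.0003] F [-2.9 -1.   1.3] Tz [-0.131  0.449 -0.036] j6 -1.738 t 6.9667
```

```bash
echo '[{"aperture": 0, "d": [0.0007, 0, 0.001]}, {"aperture": 0, "d": [0, 0, 0.001]}, {"aperture": 0, "d": [0, 0, 0.001]}, {"aperture": 0}]' | python3 -m creep
python3 -c "
from h import *;go(.5204,-.2668,.148)"
```

```text
time: 7.3
tool_pos: [0.5199, -0.2673, 0.1512]
ee_rot: [-3.141, 0.001, 2.738]
wrist_force: [-0.9, -0.5, 3.8]
width: 0.0119
finger_force: 30.0
yaw 2.738 pos [ 0.5199 -0.2673  0.1512] d_tool [-0.0003  0.0006  0.0032] F [-0.9 -0.5  3.8] Tz [-0.211  0.392 -0.018] j6 -1.739 t 7.3
```

```bash
echo '[{"aperture": 0, "d": [0.0003, 0.0003, 0.001]}, {"aperture": 0, "d": [0, 0, 0.001]}, {"aperture": 0}, {"aperture": 0}]' | python3 -m creep
python3 -c "
from h import *;go(.5204,-.2668,.148)"
echo '[{"aperture": 0, "turn": 0.03}, {"aperture": 0, "turn": 0.03}, {"aperture": 0, "turn": 0.03}, {"aperture": 0}]' | python3 -m creep
python3 -c "
from h import *;go(.5204,-.2668,.148)"
```

```text
time: 7.63
tool_pos: [0.5199, -0.2673, 0.1501]
ee_rot: [-3.14, 0.002, 2.738]
wrist_force: [-1.8, -1.0, 7.1]
width: 0.0121
finger_force: 30.0
yaw 2.7378 pos [ 0.5199 -0.2673  0.1501] d_tool [-0.0003  0.0006  0.0021] F [-1.8 -1.   7.1] Tz [-0.259  0.592 -0.047] j6 -1.738 t 7.6333
time: 7.97
tool_pos: [0.5197, -0.2673, 0.149]
ee_rot: [-3.14, 0.002, 2.647]
wrist_force: [-1.0, -2.4, 3.8]
width: 0.0118
finger_force: 30.0
yaw 2.6474 pos [ 0.5197 -0.2673  0.149 ] d_tool [-0.0003  0.0007  0.001 ] F [-1.  -2.4  3.8] Tz [-0.536  0.389 -0.003] j6 -1.648 t 7.9667
```

```bash
echo '[{"aperture": 0, "turn": 0.04}, {"aperture": 0, "turn": 0.04}, {"aperture": 0, "turn": 0.04}, {"aperture": 0}]' | python3 -m creep
python3 -c "
from h import *;go(.5204,-.2668,.148)"
echo '[{"aperture": 0, "turn": 0.03}, {"aperture": 0, "turn": 0.03}, {"aperture": 0, "turn": 0.03}, {"aperture": 0}]' | python3 -m creep
python3 -c "
from h import *;go(.5204,-.2668,.148)"
```

```text
time: 8.3
tool_pos: [0.5195, -0.2674, 0.148]
ee_rot: [-3.14, 0.001, 2.528]
wrist_force: [-0.9, -3.6, 1.1]
width: 0.0116
finger_force: 30.0
yaw 2.5277 pos [ 0.5195 -0.2674  0.148 ] d_tool [-0.0004  0.001   0.    ] F [-0.9 -3.6  1.1] Tz [-0.963  0.249 -0.003] j6 -1.528 t 8.3
time: 8.63
tool_pos: [0.5194, -0.2674, 0.1478]
ee_rot: [-3.14, 0.0, 2.438]
wrist_force: [-0.9, -4.5, -0.0]
width: 0.0117
finger_force: 30.0
yaw 2.4384 pos [ 0.5194 -0.2674  0.1478] d_tool [-0.0004  0.0011 -0.0002] F [-0.9 -4.5 -0. ] Tz [-1.093  0.312  0.054] j6 -1.439 t 8.6333
```

```bash
cat >> h.py <<'E'
def feel(n=4):
    from bench import get_obs,snapshot
    L=[]
    for i in range(n):
        if i: snapshot("top")
        o=get_obs(); L.append(np.r_[o["wrist_force"],o["wrist_torque"],o["tool_pos"],o["ee_rot"][2]])
    m=np.mean(L,0); print("F",np.round(m[:3],1),"T",np.round(m[3:6],3),"p",np.round(m[6:9],4),"yaw",round(m[9],3),"t",o["time"])
E
echo '[{"aperture": 0, "d": [0, -0.0013, 0]}, {"aperture": 0, "d": [0, -0.0001, 0], "turn": 0.04}, {"aperture": 0, "d": [0, -0.0001, 0], "turn": 0.04}, {"aperture": 0, "d": [0, -0.0001, 0], "turn": 0.04}, {"aperture": 0}]' | python3 -m creep >/dev/null
python3 -c "
from h import *;feel()"
echo '[{"aperture": 0, "d": [0, -0.0001, 0], "turn": 0.04}, {"aperture": 0, "d": [0, -0.0001, 0], "turn": 0.04}, {"aperture": 0, "d": [0, -0.0001, 0], "turn": 0.04}, {"aperture": 0}]' | python3 -m creep >/dev/null
python3 -c "
from h import *;feel()"
```

```text
F [ 1.  -3.7 -1.3] T [-1.002 -0.141  0.063] p [ 0.5188 -0.2678  0.1479] yaw 2.319 t 9.2
F [ 0.8 -4.2 -3.3] T [-1.122 -0.296  0.107] p [ 0.5185 -0.2679  0.148 ] yaw 2.199 t 9.6833
```

```bash
echo '[{"aperture": 0, "d": [-0.0008, -0.0006, 0.0005]}, {"aperture": 0, "d": [0, -0.0001, 0], "turn": 0.04}, {"aperture": 0, "d": [0, -0.0001, 0], "turn": 0.04}, {"aperture": 0, "d": [0, -0.0001, 0], "turn": 0.04}, {"aperture": 0}]' | python3 -m creep >/dev/null
python3 -c "
from h import *;feel()"
echo '[{"aperture": 0, "d": [0, -0.0001, 0], "turn": 0.04}, {"aperture": 0, "d": [0, -0.0001, 0], "turn": 0.04}, {"aperture": 0, "d": [0, -0.0001, 0], "turn": 0.04}, {"aperture": 0}]' | python3 -m creep >/dev/null
python3 -c "
from h import *;feel()"
```

```text
F [ 1.2 -1.8 -2.6] T [-0.507 -0.362  0.101] p [ 0.5183 -0.2683  0.1478] yaw 2.079 t 10.25
F [ 1.3 -0.7 -2.6] T [-0.389 -0.43   0.104] p [ 0.5179 -0.2686  0.1478] yaw 1.959 t 10.7333
```

```bash
echo '[{"aperture": 0, "d": [0, -0.0001, 0.0005], "turn": 0.04}, {"aperture": 0, "d": [0, -0.0001, 0], "turn": 0.04}, {"aperture": 0, "d": [0, -0.0001, 0], "turn": 0.04}, {"aperture": 0}]' | python3 -m creep >/dev/null
python3 -c "
from h import *;feel()"
echo '[{"aperture": 0, "d": [0, -0.0001, 0], "turn": 0.04}, {"aperture": 0, "d": [0, -0.0001, 0], "turn": 0.04}, {"aperture": 0, "d": [0, -0.0001, 0], "turn": 0.04}, {"aperture": 0}]' | python3 -m creep >/dev/null
python3 -c "
from h import *;feel()"
```

```text
F [ 1.9 -1.1 -2. ] T [-0.239 -0.402  0.1  ] p [ 0.5177 -0.2688  0.1476] yaw 1.839 t 11.2167
F [ 2.2 -0.2 -1.7] T [-0.115 -0.438  0.094] p [ 0.5174 -0.269   0.1475] yaw 1.719 t 11.7
```

```bash
echo '[{"aperture": 0, "d": [0, 0.0005, 0.0003], "turn": 0.04}, {"aperture": 0, "d": [0, -0.0001, 0], "turn": 0.04}, {"aperture": 0, "d": [0, -0.0001, 0], "turn": 0.04}, {"aperture": 0}]' | python3 -m creep >/dev/null
python3 -c "
from h import *;feel()"
echo '[{"aperture": 0, "d": [0, -0.0001, 0], "turn": 0.04}, {"aperture": 0, "d": [0, -0.0001, 0], "turn": 0.04}, {"aperture": 0, "d": [0, -0.0001, 0], "turn": 0.04}, {"aperture": 0}]' | python3 -m creep >/dev/null
python3 -c "
from h import *;feel()"
```

```text
F [ 0.5  0.6 -0.7] T [-0.042 -0.106  0.09 ] p [ 0.5173 -0.2691  0.1473] yaw 1.599 t 12.1833
F [ 0.7  0.6 -0.4] T [ 0.105 -0.009  0.132] p [ 0.517  -0.2691  0.1472] yaw 1.479 t 12.6667
```

```bash
echo '[{"aperture": 0, "d": [0, -0.0001, 0], "turn": 0.035}, {"aperture": 0, "d": [0, -0.0001, 0], "turn": 0.035}, {"aperture": 0}]' | python3 -m creep >/dev/null
python3 -c "
from h import *;feel(6)"
```

```text
F [-0.6  0.5 -0.2] T [-0.006  0.124  0.213] p [ 0.5169 -0.2691  0.1472] yaw 1.409 t 13.1667
```

```bash
echo '[{"aperture": 0, "d": [0, 0.00025, 0], "turn": -0.1}, {"aperture": 0, "d": [0, 0.00025, 0], "turn": -0.1}, {"aperture": 0, "d": [0, 0.00025, 0], "turn": -0.1}, {"aperture": 0, "d": [0, 0.00025, -0.0001], "turn": -0.1}, {"aperture": 0, "d": [0, 0.00025, -0.00013], "turn": -0.1}, {"aperture": 0, "d": [0, 0.00025, -0.00013], "turn": -0.1}, {"aperture": 0, "d": [0, 0.00025, -0.00013], "turn": -0.1}, {"aperture": 0, "d": [0, 0.00025, -0.00013], "turn": -0.1}, {"aperture": 0, "d": [0, 0.00025, -0.00013], "turn": -0.1}, {"aperture": 0, "d": [0, 0.00025, -0.00013], "turn": -0.1}, {"aperture": 0}]' | python3 -m creep >/dev/null
python3 -c "
from h import *;feel(3)"
```

```text
F [-0.1  1.4 -1.4] T [ 0.187  0.051 -0.044] p [ 0.5192 -0.2683  0.1477] yaw 2.407 t 14.1833
```

```bash
echo '[{"aperture": 0, "d": [0, 0.00025, -0.00013], "turn": -0.1}, {"aperture": 0, "d": [0, 0.00025, -0.00013], "turn": -0.1}, {"aperture": 0, "d": [0, 0.00025, -0.00013], "turn": -0.1}, {"aperture": 0, "d": [0, 0.00025, -0.00013], "turn": -0.1}, {"aperture": 0, "d": [0, 0.00025, -0.00013], "turn": -0.1}, {"aperture": 0, "d": [0, 0.00025, -0.00013], "turn": -0.1}, {"aperture": 0, "d": [0, 0.00025, -0.00013], "turn": -0.1}, {"aperture": 0, "d": [0, 0.00025, -0.00013], "turn": -0.1}, {"aperture": 0, "d": [0, 0.00025, -0.00013], "turn": -0.1}, {"aperture": 0, "turn": -0.018}, {"aperture": 0}]' | python3 -m creep >/dev/null
python3 -c "
from h import *;feel(5)"
```

```text
F [-0.   1.4 -3.8] T [ 0.311  0.042 -0.064] p [ 0.5198 -0.2661  0.1486] yaw -2.96 t 15.3
```

```bash
echo '[{"aperture": 0, "d": [0, -0.0003, 0], "turn": 0.122}, {"aperture": 0}, {"aperture": 0}]' | python3 -m creep >/dev/null
python3 -c "
from h import *;feel(3)"
echo '[{"aperture": 0, "d": [0, 0, -0.004]}, {"aperture": 0, "d": [0, 0, -0.006]}, {"aperture": 0, "d": [0, 0, -0.015]}, {"aperture": 0, "d": [0, 0, -0.005], "turn": 0.1}, {"aperture": 0, "turn": 0.12}, {"aperture": 0, "turn": 0.12}, {"aperture": 0, "turn": 0.12}, {"aperture": 0, "turn": 0.12}, {"aperture": 0, "turn": 0.12}, {"aperture": 0, "turn": 0.12}, {"aperture": 0, "turn": 0.12}, {"aperture": 0, "turn": 0.12}, {"aperture": 0, "turn": 0.12}, {"aperture": 0}]' | python3 -m creep 
python3 -c "
from h import *;go(.5402,-.1605,.166)"
```

```text
F [-1.1  1.6 -2.6] T [ 0.441  0.171 -0.019] p [ 0.5199 -0.2665  0.149 ] yaw -3.077 t 15.65
time: 16.82
tool_pos: [0.5209, -0.2677, 0.1812]
ee_rot: [3.14, 0.004, 2.022]
wrist_force: [0.1, -0.2, 0.0]
width: 0.0117
finger_force: 30.0
yaw 2.0221 pos [ 0.5209 -0.2677  0.1812] d_tool [0.0881 0.0641 0.0152] F [ 0.1 -0.2  0. ] Tz [-0.033  0.086  0.048] j6 -1.023 t 16.8167
```

```bash
echo '[{"aperture": 0, "d": [0.0293, 0.0213, 0]}, {"aperture": 0, "d": [0.0293, 0.0213, 0]}, {"aperture": 0, "d": [0.0293, 0.0213, 0]}, {"aperture": 0, "d": [0, 0, 0.006]}, {"aperture": 0, "d": [0, 0, 0.006]}, {"aperture": 0}, {"aperture": 0}]' | python3 -m creep 
python3 -c "
from h import *;go(.5402,-.1605,.158)"
```

```text
time: 17.4
tool_pos: [0.5388, -0.1608, 0.167]
ee_rot: [-3.141, 0.0, 2.024]
wrist_force: [-0.1, -0.1, -1.9]
width: 0.0118
finger_force: 30.0
yaw 2.0239 pos [ 0.5388 -0.1608  0.167 ] d_tool [-0.0003  0.0014  0.009 ] F [-0.1 -0.1 -1.9] Tz [-0.033  0.097  0.005] j6 -0.844 t 17.4
```

```bash
echo '[{"aperture": 0, "d": [-0.0003, 0.0014, 0.0045]}, {"aperture": 0, "d": [0, 0, 0.0045]}, {"aperture": 0}, {"aperture": 0}]' | python3 -m creep >/dev/null
python3 -c "
from h import *;feel(2)"
echo '[{"aperture": 0, "d": [0, 0, 0.001]}, {"aperture": 0, "d": [0, 0, 0.001]}, {"aperture": 0, "d": [0, 0, 0.001]}, {"aperture": 0}, {"aperture": 0}]' | python3 -m creep >/dev/null
python3 -c "
from h import *;feel(2)"
```

```text
F [ 0.2 -0.5 -1.2] T [-0.076  0.049 -0.002] p [ 0.5402 -0.1599  0.1577] yaw 2.023 t 17.7833
F [-0.2 -0.6 -0.4] T [-0.243 -0.054 -0.007] p [ 0.5408 -0.1596  0.1556] yaw 2.024 t 18.25
```

```bash
echo '[{"aperture": 0, "d": [-0.0005, -0.0009, 0.001]}, {"aperture": 0, "d": [0, 0, 0.0005]}, {"aperture": 0}, {"aperture": 0}]' | python3 -m creep >/dev/null
python3 -c "
from h import *;feel(2)"
echo '[{"aperture": 0, "d": [0, -0.0001, 0.0005], "turn": 0.05}, {"aperture": 0, "d": [0, -0.0001, 0], "turn": 0.05}, {"aperture": 0, "d": [0, -0.0001, 0], "turn": 0.05}, {"aperture": 0, "d": [0, -0.0001, 0], "turn": 0.05}, {"aperture": 0}]' | python3 -m creep >/dev/null
python3 -c "
from h import *;feel(2)"
```

```text
F [0.9 0.7 4.5] T [ 0.064 -0.232 -0.009] p [ 0.5406 -0.1602  0.1547] yaw 2.024 t 18.6333
F [ 2.9 -0.3  1.1] T [-0.057 -0.658 -0.029] p [ 0.5401 -0.1605  0.1529] yaw 1.824 t 19.1
```

```bash
echo '[{"aperture": 0, "d": [-0.0002, 0.0007, 0.001]}, {"aperture": 0, "d": [0, -0.0001, 0.001], "turn": 0.03}, {"aperture": 0, "d": [0, -0.0001, 0.001], "turn": 0.03}, {"aperture": 0, "d": [0, 0, 0.001]}, {"aperture": 0}, {"aperture": 0}]' | python3 -m creep >/dev/null
python3 -c "
from h import *;feel(2)"
```

```text
F [2.1 0.  0.7] T [-0.099 -0.61  -0.005] p [ 0.5402 -0.1605  0.1491] yaw 1.765 t 19.65
```

```bash
echo '[{"aperture": 0, "d": [0, 0.0005, 0.0007], "turn": 0.04}, {"aperture": 0, "d": [0, -0.0001, 0], "turn": 0.04}, {"aperture": 0, "d": [0, -0.0001, 0], "turn": 0.04}, {"aperture": 0}]' | python3 -m creep >/dev/null
python3 -c "
from h import *;feel()"
echo '[{"aperture": 0, "d": [0, -0.0001, 0], "turn": 0.04}, {"aperture": 0, "d": [0, -0.0001, 0], "turn": 0.04}, {"aperture": 0, "d": [0, -0.0001, 0], "turn": 0.04}, {"aperture": 0}]' | python3 -m creep >/dev/null
python3 -c "
from h import *;feel()"
```

```text
F [ 1.6 -0.6  0.6] T [-0.209 -0.409  0.007] p [ 0.5401 -0.1605  0.1482] yaw 1.645 t 20.1333
F [ 1.5 -0.8 -1. ] T [-0.245 -0.388  0.015] p [ 0.5398 -0.1605  0.1481] yaw 1.525 t 20.6167
```

```bash
echo '[{"aperture": 0, "d": [0, -0.0001, 0], "turn": 0.04}, {"aperture": 0, "d": [0, -0.0001, 0], "turn": 0.04}, {"aperture": 0, "d": [0, -0.0001, 0], "turn": 0.04}, {"aperture": 0}]' | python3 -m creep >/dev/null
python3 -c "
from h import *;feel()"
```

```text
F [ 1.5 -0.7 -1.5] T [-0.336 -0.358  0.105] p [ 0.5395 -0.1604  0.1481] yaw 1.405 t 21.1
```

```bash
echo '[{"aperture": 0, "d": [0, -0.0001, 0], "turn": 0.04}, {"aperture": 0, "d": [0, -0.0001, 0], "turn": 0.04}, {"aperture": 0, "d": [0, -0.0001, 0], "turn": 0.04}, {"aperture": 0}]' | python3 -m creep >/dev/null
python3 -c "
from h import *;feel()"
```

```text
F [ 1.2 -1.2 -2.9] T [-0.36  -0.318  0.125] p [ 0.5392 -0.1603  0.1481] yaw 1.285 t 21.5833
```

```bash
echo '[{"aperture": 0, "d": [0, -0.0001, 0.0003], "turn": 0.04}, {"aperture": 0, "d": [0, -0.0001, 0], "turn": 0.04}, {"aperture": 0, "d": [0, -0.0001, 0], "turn": 0.04}, {"aperture": 0}]' | python3 -m creep >/dev/null
python3 -c "
from h import *;feel()"
```

```text
F [ 1.1 -1.4 -3.1] T [-0.388 -0.196  0.105] p [ 0.5389 -0.1602  0.148 ] yaw 1.165 t 22.0667
```

```bash
echo '[{"aperture": 0, "d": [0, -0.0001, 0.0003], "turn": 0.04}, {"aperture": 0, "d": [0, -0.0001, 0], "turn": 0.04}, {"aperture": 0, "d": [0, -0.0001, 0], "turn": 0.04}, {"aperture": 0}]' | python3 -m creep >/dev/null
python3 -c "
from h import *;feel()"
```

```text
F [ 0.8 -1.3 -2.3] T [-0.385 -0.121  0.095] p [ 0.5387 -0.1601  0.1478] yaw 1.045 t 22.55
```

```bash
echo '[{"aperture": 0, "d": [0, -0.0001, 0.0003], "turn": 0.04}, {"aperture": 0, "d": [0, -0.0001, 0], "turn": 0.04}, {"aperture": 0, "d": [0, -0.0001, 0], "turn": 0.04}, {"aperture": 0}]' | python3 -m creep >/dev/null
python3 -c "
from h import *;feel()"
```

```text
F [ 1.  -1.4 -1.4] T [-0.439 -0.017  0.107] p [ 0.5385 -0.16    0.1477] yaw 0.925 t 23.0333
```

```bash
echo '[{"aperture": 0, "d": [0, -0.0001, 0.0003], "turn": 0.04}, {"aperture": 0, "d": [0, -0.0001, 0], "turn": 0.04}, {"aperture": 0, "d": [0, -0.0001, 0], "turn": 0.04}, {"aperture": 0}]' | python3 -m creep >/dev/null
python3 -c "
from h import *;feel()"
```

```text
F [-0.3 -1.3 -0.7] T [-0.356  0.166  0.105] p [ 0.5383 -0.1598  0.1476] yaw 0.805 t 23.5167
```

```bash
echo '[{"aperture": 0, "d": [0, -0.0001, 0], "turn": 0.04}, {"aperture": 0, "d": [0, -0.0001, 0], "turn": 0.04}, {"aperture": 0, "d": [0, -0.0001, 0], "turn": 0.04}, {"aperture": 0}]' | python3 -m creep >/dev/null
python3 -c "
from h import *;feel()"
```

```text
F [-0.2 -0.9 -0.3] T [-0.325  0.223  0.11 ] p [ 0.5382 -0.1596  0.1474] yaw 0.685 t 24.0
```

```bash
echo '[{"aperture": 0, "d": [0, -0.0001, 0], "turn": 0.04}, {"aperture": 0, "d": [0, -0.0001, 0], "turn": 0.04}, {"aperture": 0, "d": [0, -0.0001, 0], "turn": 0.04}, {"aperture": 0}]' | python3 -m creep >/dev/null
python3 -c "
from h import *;feel()"
```

```text
F [-0.6 -0.8 -0.5] T [-0.304  0.341  0.222] p [ 0.538  -0.1593  0.1474] yaw 0.565 t 24.4833
```

```bash
echo '[{"aperture": 0, "d": [0, -0.0001, 0], "turn": 0.04}, {"aperture": 0, "d": [0, -0.0001, 0], "turn": 0.04}, {"aperture": 0}, {"aperture": 0}]' | python3 -m creep >/dev/null
python3 -c "
from h import *;feel()"
```

```text
F [-0.9 -0.9  0.7] T [-0.287  0.363  0.328] p [ 0.5379 -0.1591  0.1474] yaw 0.485 t 24.9667
```

```bash
echo '[{"aperture": 0, "d": [0, 0.00025, 0], "turn": -0.1}, {"aperture": 0, "d": [0, 0.00025, 0], "turn": -0.1}, {"aperture": 0, "d": [0, 0.00025, 0], "turn": -0.1}, {"aperture": 0, "d": [0, 0.00025, 0], "turn": -0.1}, {"aperture": 0, "d": [0, 0.00025, -0.00013], "turn": -0.1}, {"aperture": 0, "d": [0, 0.00025, -0.00013], "turn": -0.1}, {"aperture": 0, "d": [0, 0.00025, -0.00013], "turn": -0.1}, {"aperture": 0, "d": [0, 0.00025, -0.00013], "turn": -0.1}, {"aperture": 0, "d": [0, 0.00025, -0.00013], "turn": -0.1}, {"aperture": 0, "d": [0, 0.00025, -0.00013], "turn": -0.1}, {"aperture": 0}]' | python3 -m creep >/dev/null
python3 -c "
from h import *;feel(2)"
echo '[{"aperture": 0, "d": [0, 0.00025, -0.00013], "turn": -0.1}, {"aperture": 0, "d": [0, 0.00025, -0.00013], "turn": -0.1}, {"aperture": 0, "d": [0, 0.00025, -0.00013], "turn": -0.1}, {"aperture": 0, "d": [0, 0.00025, -0.00013], "turn": -0.1}, {"aperture": 0, "d": [0, 0.00025, -0.00013], "turn": -0.1}, {"aperture": 0, "d": [0, 0.00025, -0.00013], "turn": -0.1}, {"aperture": 0, "d": [0, 0.00025, -0.00013], "turn": -0.1}, {"aperture": 0, "d": [0, 0.00025, -0.00013], "turn": -0.1}, {"aperture": 0, "d": [0, 0.00025, -0.00013], "turn": -0.1}, {"aperture": 0, "d": [0, 0.00025, -0.00013], "turn": -0.1}, {"aperture": 0}]' | python3 -m creep >/dev/null
python3 -c "
from h import *;feel(4)"
```

```text
F [ 1.  -1.6 -2.6] T [-0.322  0.064 -0.032] p [ 0.5399 -0.1605  0.1476] yaw 1.483 t 25.9333
F [ 0.2 -0.9 -4.5] T [-0.244 -0.172 -0.086] p [ 0.542  -0.1595  0.1486] yaw 2.481 t 27.0
```

```bash
echo '[{"aperture": 0, "d": [0, -0.0003, 0], "turn": 0.122}, {"aperture": 0}, {"aperture": 0}]' | python3 -m creep >/dev/null
python3 -c "
from h import *;feel(2)"
echo '[{"aperture": 0, "d": [0, 0, -0.004]}, {"aperture": 0, "d": [0, 0, -0.006]}, {"aperture": 0, "d": [0, 0, -0.015]}, {"aperture": 0, "d": [0, 0, -0.005], "turn": 0.12}, {"aperture": 0, "turn": 0.12}, {"aperture": 0, "turn": 0.12}, {"aperture": 0}]' | python3 -m creep 
python3 -c "
from h import *;go(.6234,-.2337,.167)"
```

```text
F [ 0.3 -0.4 -3.4] T [-0.162 -0.042 -0.013] p [ 0.5418 -0.1597  0.1492] yaw 2.363 t 27.3
time: 27.88
tool_pos: [0.5425, -0.1599, 0.1812]
ee_rot: [3.14, 0.001, 2.001]
wrist_force: [1.2, 0.4, -1.6]
width: 0.0119
finger_force: 30.0
yaw 2.0005 pos [ 0.5425 -0.1599  0.1812] d_tool [-0.1008  0.0428  0.0142] F [ 1.2  0.4 -1.6] Tz [-0.069  0.005  0.007] j6 -0.817 t 27.8833
```

```bash
echo '[{"aperture": 0, "d": [-0.0252, 0.0107, 0]}, {"aperture": 0, "d": [-0.0252, 0.0107, 0]}, {"aperture": 0, "d": [-0.0252, 0.0107, 0]}, {"aperture": 0, "d": [-0.0252, 0.0107, 0]}, {"aperture": 0, "d": [0, 0, 0.007]}, {"aperture": 0, "d": [0, 0, 0.005]}, {"aperture": 0}, {"aperture": 0}]' | python3 -m creep 
python3 -c "
from h import *;go(.6234,-.2337,.158)"
```

```text
time: 28.55
tool_pos: [0.6221, -0.2327, 0.1672]
ee_rot: [-3.141, -0.001, 2.004]
wrist_force: [-0.1, 0.9, -1.2]
width: 0.0119
finger_force: 30.0
yaw 2.0035 pos [ 0.6221 -0.2327  0.1672] d_tool [-0.0015  0.0007  0.0092] F [-0.1  0.9 -1.2] Tz [-0.007  0.057  0.046] j6 -0.876 t 28.55
```

```bash
echo '[{"aperture": 0, "d": [-0.001, 0.0003, 0.0045]}, {"aperture": 0, "d": [0, 0, 0.0045]}, {"aperture": 0}, {"aperture": 0}]' | python3 -m creep >/dev/null
python3 -c "
from h import *;feel(2)"
echo '[{"aperture": 0, "d": [0, 0, 0.001]}, {"aperture": 0, "d": [0, 0, 0.001]}, {"aperture": 0, "d": [0, 0, 0.001]}, {"aperture": 0}, {"aperture": 0}]' | python3 -m creep >/dev/null
python3 -c "
from h import *;feel(2)"
```

```text
F [-0.1 -0.4 -0.8] T [ 0.009 -0.013  0.004] p [ 0.6233 -0.234   0.1583] yaw 2.002 t 28.9333
F [-0.   0.2 -0.1] T [-0.048  0.021 -0.01 ] p [ 0.6237 -0.2344  0.1555] yaw 2.002 t 29.4
```

```bash
echo '[{"aperture": 0, "d": [0.0005, 0, 0.001]}, {"aperture": 0, "d": [0, 0, 0.0008]}, {"aperture": 0}, {"aperture": 0}]' | python3 -m creep >/dev/null
python3 -c "
from h import *;feel(2)"
echo '[{"aperture": 0, "d": [0, -0.0001, 0.0005], "turn": 0.05}, {"aperture": 0, "d": [0, -0.0001, 0], "turn": 0.05}, {"aperture": 0, "d": [0, -0.0001, 0], "turn": 0.05}, {"aperture": 0, "d": [0, -0.0001, 0], "turn": 0.05}, {"aperture": 0}]' | python3 -m creep >/dev/null
python3 -c "
from h import *;feel(2)"
```

```text
F [-0.2 -0.1  4. ] T [-0.142  0.138  0.023] p [ 0.6237 -0.2342  0.1546] yaw 2.002 t 29.7833
F [-1.6 -0.1  5.2] T [-0.14   0.244  0.062] p [ 0.6233 -0.2345  0.1545] yaw 1.801 t 30.25
```

```bash
echo '[{"aperture": 0, "d": [0, -0.0001, 0], "turn": 0.05}, {"aperture": 0, "d": [0, -0.0001, 0], "turn": 0.05}, {"aperture": 0, "d": [0, -0.0001, 0], "turn": 0.05}, {"aperture": 0, "d": [0, -0.0001, 0], "turn": 0.05}, {"aperture": 0}]' | python3 -m creep >/dev/null
python3 -c "
from h import *;feel(2)"
```

```text
F [-0.5  0.   5.5] T [-0.136  0.305 -0.026] p [ 0.6229 -0.2346  0.1546] yaw 1.601 t 30.7167
```

```bash
echo '[{"aperture": 0, "d": [0, -0.0001, 0], "turn": 0.05}, {"aperture": 0, "d": [0, -0.0001, 0], "turn": 0.05}, {"aperture": 0, "d": [0, -0.0001, 0], "turn": 0.05}, {"aperture": 0, "d": [0, -0.0001, 0], "turn": 0.05}, {"aperture": 0}]' | python3 -m creep >/dev/null
python3 -c "
from h import *;feel(2)"
```

```text
F [-0.7 -1.1  5.2] T [-0.169  0.334  0.038] p [ 0.6224 -0.2345  0.1545] yaw 1.401 t 31.1833
```

```bash
echo '[{"aperture": 0, "d": [0, -0.0001, 0], "turn": 0.05}, {"aperture": 0, "d": [0, -0.0001, 0], "turn": 0.05}, {"aperture": 0, "d": [0, -0.0001, 0], "turn": 0.05}, {"aperture": 0, "d": [0, -0.0001, 0], "turn": 0.05}, {"aperture": 0}]' | python3 -m creep >/dev/null
python3 -c "
from h import *;feel(3)"
```

```text
F [-0.9 -0.3  5.8] T [-0.174  0.318  0.014] p [ 0.6219 -0.2344  0.154 ] yaw 1.202 t 31.7
```

```bash
echo '[{"aperture": 0, "d": [0, -0.0001, 0], "turn": 0.05}, {"aperture": 0, "d": [0, -0.0001, 0], "turn": 0.05}, {"aperture": 0, "d": [0, -0.0001, 0], "turn": 0.05}, {"aperture": 0, "d": [0, -0.0001, 0], "turn": 0.05}, {"aperture": 0}]' | python3 -m creep >/dev/null
python3 -c "
from h import *;feel(3)"
```

```text
F [ 0.3 -1.5 -1. ] T [-0.355  0.009  0.037] p [ 0.6212 -0.2339  0.1518] yaw 1.003 t 32.2167
```

```bash
echo '[{"aperture": 0, "d": [0, 0, 0.001]}, {"aperture": 0, "d": [0, -0.0001, 0.001], "turn": 0.03}, {"aperture": 0, "d": [0, -0.0001, 0.001], "turn": 0.03}, {"aperture": 0, "d": [0, 0, 0.001]}, {"aperture": 0}, {"aperture": 0}]' | python3 -m creep >/dev/null
python3 -c "
from h import *;feel(2)"
echo '[{"aperture": 0, "d": [0, -0.0001, 0], "turn": 0.04}, {"aperture": 0, "d": [0, -0.0001, 0], "turn": 0.04}, {"aperture": 0, "d": [0, -0.0001, 0], "turn": 0.04}, {"aperture": 0}]' | python3 -m creep >/dev/null
python3 -c "
from h import *;feel()"
```

```text
F [-0.1 -1.5  1.3] T [-0.416  0.224  0.045] p [ 0.6212 -0.234   0.1492] yaw 0.943 t 32.7667
F [-0.5 -1.6 -0.1] T [-0.489  0.213  0.018] p [ 0.621  -0.2337  0.1488] yaw 0.823 t 33.25
```

```bash
echo '[{"aperture": 0, "d": [0, -0.0001, 0.0005], "turn": 0.04}, {"aperture": 0, "d": [0, -0.0001, 0], "turn": 0.04}, {"aperture": 0, "d": [0, -0.0001, 0], "turn": 0.04}, {"aperture": 0}]' | python3 -m creep >/dev/null
python3 -c "
from h import *;feel()"
```

```text
F [-0.3 -1.6 -0.1] T [-0.552  0.284  0.045] p [ 0.6208 -0.2335  0.1485] yaw 0.703 t 33.7333
```

```bash
echo '[{"aperture": 0, "d": [0, -0.0001, 0], "turn": 0.04}, {"aperture": 0, "d": [0, -0.0001, 0], "turn": 0.04}, {"aperture": 0}, {"aperture": 0}]' | python3 -m creep >/dev/null
python3 -c "
from h import *;feel()"
```

```text
F [-0.3 -2.1 -0.3] T [-0.584  0.297  0.106] p [ 0.6207 -0.2333  0.1484] yaw 0.623 t 34.2167
```

```bash
echo '[{"aperture": 0, "d": [0, -0.0001, 0], "turn": 0.04}, {"aperture": 0, "d": [0, -0.0001, 0], "turn": 0.04}, {"aperture": 0, "d": [0, -0.0001, 0], "turn": 0.04}, {"aperture": 0}]' | python3 -m creep >/dev/null
python3 -c "
from h import *;feel()"
```

```text
F [-0.5 -2.1 -1.2] T [-0.564  0.272  0.1  ] p [ 0.6205 -0.233   0.1484] yaw 0.503 t 34.7
```

```bash
echo '[{"aperture": 0, "d": [0, -0.0001, 0], "turn": 0.04}, {"aperture": 0, "d": [0, -0.0001, 0], "turn": 0.04}, {"aperture": 0}]' | python3 -m creep >/dev/null
python3 -c "
from h import *;feel()"
```

```text
F [-0.5 -2.3 -1.9] T [-0.593  0.273  0.126] p [ 0.6204 -0.2328  0.1483] yaw 0.423 t 35.1
```

```bash
echo '[{"aperture": 0, "d": [0, -0.0001, 0.0003], "turn": 0.04}, {"aperture": 0, "d": [0, -0.0001, 0], "turn": 0.04}, {"aperture": 0}]' | python3 -m creep >/dev/null
python3 -c "
from h import *;feel()"
```

```text
F [-0.8 -2.2 -1. ] T [-0.688  0.383  0.113] p [ 0.6204 -0.2326  0.1483] yaw 0.343 t 35.5
```

```bash
echo '[{"aperture": 0, "d": [0, -0.0001, 0], "turn": 0.04}, {"aperture": 0, "d": [0, -0.0001, 0], "turn": 0.04}, {"aperture": 0}]' | python3 -m creep >/dev/null
python3 -c "
from h import *;feel()"
```

```text
F [-1.5 -2.6 -1. ] T [-0.618  0.372  0.226] p [ 0.6203 -0.2325  0.1483] yaw 0.263 t 35.9
```

```bash
echo '[{"aperture": 0, "d": [0, -0.0001, 0], "turn": 0.03}, {"aperture": 0, "d": [0, -0.0001, 0], "turn": 0.03}, {"aperture": 0}]' | python3 -m creep >/dev/null
python3 -c "
from h import *;feel(5)"
```

```text
F [-0.8 -2.9 -1.3] T [-0.709  0.384  0.295] p [ 0.6203 -0.2322  0.1483] yaw 0.203 t 36.35
```

```bash
echo '[{"aperture": 0, "d": [0, 0.00025, 0], "turn": -0.1}, {"aperture": 0, "d": [0, 0.00025, 0], "turn": -0.1}, {"aperture": 0, "d": [0, 0.00025, 0], "turn": -0.1}, {"aperture": 0, "d": [0, 0.00025, 0], "turn": -0.1}, {"aperture": 0, "d": [0, 0.00025, -0.00013], "turn": -0.1}, {"aperture": 0, "d": [0, 0.00025, -0.00013], "turn": -0.1}, {"aperture": 0, "d": [0, 0.00025, -0.00013], "turn": -0.1}, {"aperture": 0, "d": [0, 0.00025, -0.00013], "turn": -0.1}, {"aperture": 0, "d": [0, 0.00025, -0.00013], "turn": -0.1}, {"aperture": 0, "d": [0, 0.00025, -0.00013], "turn": -0.1}, {"aperture": 0}]' | python3 -m creep >/dev/null
python3 -c "
from h import *;feel(2)"
echo '[{"aperture": 0, "d": [0, 0.00025, -0.00013], "turn": -0.1}, {"aperture": 0, "d": [0, 0.00025, -0.00013], "turn": -0.1}, {"aperture": 0, "d": [0, 0.00025, -0.00013], "turn": -0.1}, {"aperture": 0, "d": [0, 0.00025, -0.00013], "turn": -0.1}, {"aperture": 0, "d": [0, 0.00025, -0.00013], "turn": -0.1}, {"aperture": 0, "d": [0, 0.00025, -0.00013], "turn": -0.1}, {"aperture": 0, "d": [0, 0.00025, -0.00013], "turn": -0.1}, {"aperture": 0, "d": [0, 0.00025, -0.00013], "turn": -0.1}, {"aperture": 0, "d": [0, 0.00025, -0.00013], "turn": -0.1}, {"aperture": 0, "d": [0, 0, -0.00013], "turn": -0.079}, {"aperture": 0}]' | python3 -m creep >/dev/null
python3 -c "
from h import *;feel(4)"
```

```text
F [-0.1 -2.2 -1.4] T [-0.678  0.262 -0.039] p [ 0.6218 -0.2341  0.1488] yaw 1.201 t 37.3167
F [-0.  -2.1 -3.9] T [-0.565  0.018 -0.039] p [ 0.624  -0.2338  0.1498] yaw 2.178 t 38.3833
```

```bash
echo '[{"aperture": 0, "d": [0, -0.0003, 0], "turn": 0.122}, {"aperture": 0}, {"aperture": 0}]' | python3 -m creep >/dev/null
python3 -c "
from h import *;feel(2)"
echo '[{"aperture": 0, "d": [0, 0, -0.004]}, {"aperture": 0, "d": [0, 0, -0.006]}, {"aperture": 0, "d": [0, 0, -0.015]}, {"aperture": 0, "d": [0, 0, -0.005], "turn": -0.118}, {"aperture": 0, "turn": -0.118}, {"aperture": 0, "turn": -0.118}, {"aperture": 0, "turn": -0.118}, {"aperture": 0, "turn": -0.118}, {"aperture": 0, "turn": -0.118}, {"aperture": 0, "turn": -0.118}, {"aperture": 0}]' | python3 -m creep 
python3 -c "
from h import *;go(.4763,-.268,.165)"
```

```text
F [ 0.1 -2.3 -3.5] T [-0.431 -0.011 -0.048] p [ 0.6237 -0.234   0.1502] yaw 2.06 t 38.6833
time: 39.6
tool_pos: [0.6241, -0.2337, 0.182]
ee_rot: [3.141, 0.002, 2.888]
wrist_force: [0.9, 0.5, -1.2]
width: 0.012
finger_force: 30.0
yaw 2.8878 pos [ 0.6241 -0.2337  0.182 ] d_tool [ 0.1345 -0.0704  0.017 ] F [ 0.9  0.5 -1.2] Tz [-0.024  0.018 -0.01 ] j6 -1.761 t 39.6
```

```bash
echo '[{"aperture": 0, "d": [0.0269, -0.0141, 0]}, {"aperture": 0, "d": [0.0269, -0.0141, 0]}, {"aperture": 0, "d": [0.0269, -0.0141, 0]}, {"aperture": 0, "d": [0.0269, -0.0141, 0]}, {"aperture": 0, "d": [0.0269, -0.0141, 0]}, {"aperture": 0, "d": [0, 0, 0.01]}, {"aperture": 0, "d": [0, 0, 0.01]}, {"aperture": 0}, {"aperture": 0}, {"aperture": 0}]' | python3 -m creep >/dev/null
python3 -c "
from h import *;go(.4763,-.268,.154)"
```

```text
yaw 2.8855 pos [ 0.4767 -0.2678  0.1601] d_tool [ 0.0003 -0.0003  0.0061] F [-0.1  0.  -1.4] Tz [-0.056 -0.025  0.011] j6 -1.931 t 40.4333
```

```bash
echo '[{"aperture": 0, "d": [0.0003, -0.0003, 0.005]}, {"aperture": 0, "d": [0, 0, 0.005]}, {"aperture": 0}, {"aperture": 0}]' | python3 -m creep >/dev/null
python3 -c "
from h import *;feel(2)"
echo '[{"aperture": 0, "d": [0, 0, 0.001]}, {"aperture": 0, "d": [0, 0, 0.001]}, {"aperture": 0, "d": [0, 0, 0.001]}, {"aperture": 0}, {"aperture": 0}]' | python3 -m creep >/dev/null
python3 -c "
from h import *;feel(2)"
```

```text
F [ 0.5 -0.2 -1. ] T [-0.027  0.012  0.009] p [ 0.4753 -0.2682  0.1498] yaw 2.885 t 40.8167
F [-0.2 -0.2 -1.3] T [ 0.008 -0.047 -0.005] p [ 0.4753 -0.2685  0.1474] yaw 2.885 t 41.2833
```

```bash
echo '[{"aperture": 0, "d": [0, 0, 0.0015]}, {"aperture": 0, "d": [0, 0, 0.0015]}, {"aperture": 0, "d": [0, 0, 0.0015]}, {"aperture": 0, "d": [0, 0, 0.001]}, {"aperture": 0, "d": [0, 0, 0.0005]}, {"aperture": 0, "d": [0, 0, 0.0005]}, {"aperture": 0}, {"aperture": 0}]' | python3 -m creep >/dev/null
python3 -c "
from h import *;feel(2)"
```

```text
F [ 0.2 -0.2  0.1] T [ 0.011 -0.091 -0.014] p [ 0.4754 -0.2685  0.1409] yaw 2.885 t 42.0
```

Home, at the same height as at the start. I press lightly to confirm the seat, then release.

```bash
echo '[{"aperture": 0, "d": [0, 0, 0.001]}, {"aperture": 0}, {"aperture": 0}]' | python3 -m creep >/dev/null
python3 -c "
from h import *;feel(2)"
echo '[{"aperture": 0.06}, {"aperture": 0.06}, {"aperture": 0.06}, {"aperture": 0.06}, {"aperture": 0.06}, {"aperture": 0.06}, {"aperture": 0.06}, {"aperture": 0.06}, {"aperture": 0.06}]' | python3 -m creep
echo '[{"aperture": 0.06, "d": [0, 0, -0.01]}, {"aperture": 0.06, "d": [0, 0, -0.02]}, {"aperture": 0.06, "d": [0, 0, -0.03]}, {"aperture": 0.06, "d": [0, 0, -0.03]}, {"aperture": 0.06}, {"aperture": 0.06}]' | python3 -m creep
python3 - <<'E'
from h import *;from bench import *
B=snapshot("scene")
cv2.imwrite("pics/m4.png",cv2.resize(B["color"][190:310,245:395],(750,600),interpolation=3))
E
```

```text
F [-0.8  0.5  5.3] T [ 0.244  0.262 -0.015] p [ 0.4755 -0.2685  0.1408] yaw 2.885 t 42.3
time: 43.05
tool_pos: [0.4753, -0.2685, 0.1398]
ee_rot: [3.142, -0.0, 2.885]
wrist_force: [0.8, -0.7, -0.3]
width: 0.06
finger_force: 0.0
time: 43.55
tool_pos: [0.4764, -0.2692, 0.2333]
ee_rot: [-3.139, 0.006, 2.885]
wrist_force: [0.3, -0.2, -0.8]
width: 0.0601
finger_force: 0.0
```

View pics/m4.png

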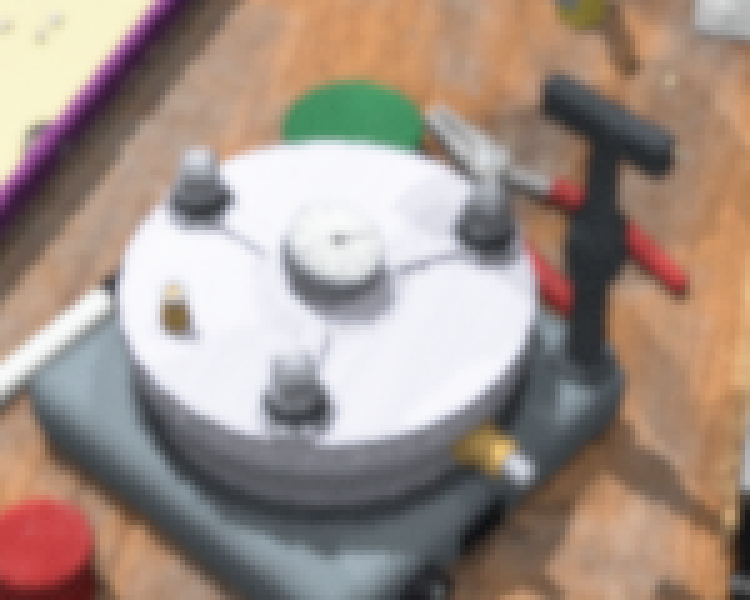

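The key stands upright on its post, bar at about (545,95)–(670,150), matching the first picture. The arm is clear and the bystanders in view have not moved.

```bash
python3 -c "
from bench import *
print(close_job())"
```

```text
the job is handed in; nothing more can be done
None
```

I turned the three lid screws, in order, clockwise until solid and backed each off one quarter turn, then put the key back fully home on its post and handed the job in at about 44 s; I have not been told the verdict.

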